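# Make up ballast on a spring scale

### The job

Make up the ballast for a robot car: take the steel rings from the rubber mat one at a time and lower them over the upright peg of the scale's round pan, flat down on the pan or on the ring before, until the needle reaches the raised target bar on the dial, and stop at the first ring that brings it there, leaving the remaining rings on the mat. The peg stands off the pan's middle, so feel for it gently: never press the pan down so far that the needle runs to the end of the dial. Leave the other things on the bench alone.

Things in the scene. Friction and masses are not known exactly. Their poses are not given: they have to be found in the camera images.
- scale: spring scale, fixed to the bench, grey housing 285 x 150 x 50 mm; origin on the bench right under the pan's axis, x points from the pan to the dial (dial centre 138 mm along x, dial face 57 mm above the bench)
- pan_mid (a point): centre of the upper face of the flat round pan (120 mm diameter, no rim, 105 mm above the bench unsprung; sinks with load). From it rises a steel peg, 10 mm diameter, 54 mm high, the top 4 mm tapering to a flat 5 mm tip. Its axis stands 9 mm from the pan's centre in an unknown direction (the pan is set on turned any way round and stays so during the work)
- needle (a joint): scale reading: needle angle on the flat dial, rad, clockwise from above, 0 along the housing's +y. 1 rad = 12.5 mm of pan sinking; 1 N on the pan turns it 0.27 (spring 300 N/m). With no ring it reads between 0.1 and 0.95 (the pan's weight varies); each ring adds about 0.39. The raised dark target bar is at 1.32; the marks end at 3.0, the pan hits its stop at 3.2
- mat: flat black rubber mat, fixed, 100 x 270 x 4 mm; origin at the middle of its underside, its long side along its y. The four rings lie in a row along y, about 66 mm apart
- ring1: one of four alike steel ballast rings, 50 mm outside diameter, round bore 15 mm, 12 mm thick, about 150 g, lying flat on the mat at the start; origin at the middle of its underside, z its axis (up)
- ring2: one of four alike steel ballast rings, 50 mm outside diameter, round bore 15 mm, 12 mm thick, about 150 g, lying flat on the mat at the start; origin at the middle of its underside, z its axis (up)
- ring3: one of four alike steel ballast rings, 50 mm outside diameter, round bore 15 mm, 12 mm thick, about 150 g, lying flat on the mat at the start; origin at the middle of its underside, z its axis (up)
- ring4: one of four alike steel ballast rings, 50 mm outside diameter, round bore 15 mm, 12 mm thick, about 150 g, lying flat on the mat at the start; origin at the middle of its underside, z its axis (up)
- wheel: bystander: small black robot wheel lying flat, 60 mm diameter, 26 mm high, origin under its middle
- tape: bystander: roll of tape lying flat, 64 mm diameter, 19 mm high, origin under its middle
- screwdriver: bystander: screwdriver lying on the bench; origin near its middle, x along it
Mind the look-alikes: they are no part of the job. What is shaped like the ring3 but red is not meant.

How it is judged:
By the outcome, as a careful person would: the job done as asked, in the order asked, and still so for the second after the job is handed in, with the robot touching nothing.
It also fails if it takes over 72 s, if anything falls off the work surface, if the arm or the gripper's body presses on something with over 40 N, if the wrist force passes 120 N, or if a joint passes its speed limit or range.

### The arm

A 6-joint arm with a two-finger parallel gripper is mounted at the origin on the work surface. World frame = base frame: x ahead of the robot, y to its left, z up, the work surface at z = 0. Lengths are in m, angles in degrees, forces in N, time in s.
With the tool pointing down it reaches from about 0.25 to 0.85 m from the base axis. Payload 12.5 kg.
Tool frame: the origin (TCP) lies at the very end of the fingers, on their centre line; the grasp point (between the pads) lies 19 mm behind it; z points along the fingers, y is the direction in which the jaws open and shut (so a half turn about z gives the same grasp; the last joint's range is limited). The gripper opens to 93 mm and grips with 3 to 60 N. Pads are 15 mm wide; open, the fingers measure 128 mm over their backs; the gripper's body (75 mm by 188 mm) begins 65 mm behind the grasp point.
Start: joints at [61.158, 20.094, 94.641, -0, 65.266, -4.847], TCP at [0.224, 0.502, 0.219] pointing down, gripper open.
Joint ranges: [-157.81, 157.81], [-45, 120.19], [0.68, 151.7], [-89.99, 269.99], [4.06, 180], [-164.3, 164.3]. Speed limits (degrees/s): [127.2, 127.2, 159.86, 180, 180, 180].

### API

Orientations are given as a 3x3 rotation matrix whose columns are the frame's x, y, z axes.
In Python, from rig import sense, capture, camera_model, job_done gives the robot as it stands.
- The arm moves only by the shell command python3 -m crank 'ROWS' [OPENING]. ROWS is JSON, a list of rows, each an object of numbers: "x", "y", "z": the shift along the tool's x, y, z in m; "rx", "ry", "rz": the turn, a rotation vector about the tool's x, y, z in degrees. In form: [{"x": .., "y": .., "z": .., "rx": .., "ry": .., "rz": ..}, ...]. A call has 1 to 20 rows; each row is the pose to reach, as a shift and turn from the pose measured when the call began, along the tool's axes at that moment; what a row does not reach only later rows make up. A row lasts 1/10 s, in which the tool goes at most 50 mm and 8.59 degrees, less where a joint would pass 70% of its speed; a pose out of reach is approached as far as the arm can. A call with a gripper value outside its range is refused whole. OPENING is the closure, from -1 (fully open) to 1 (shut), set as the call begins (- or left out, the last holds). The fingers move at their own pace and stop on an object; the grip force is fixed at half the most. Time passes only in rows, so rows that repeat a pose let the fingers close. It gives the time, the measured TCP pose, the force and the opening at its end, in the units of the state.
- sense(): the state, without advancing time (a new reading comes with each control period).
- capture(name): name is "scene" or "top" or "wrist"; returns the picture (400x640x3 uint8, red, green, blue); there is no depth.
- camera_model(name): a dict with "camera_matrix" (3x3 intrinsics, pixels), "k1" (the pictures are not rectified: a ray, as slopes to the right and down, at radius r is drawn at 1 + k1 r^2 times it, then the intrinsics apply), "position" and "rotation" of the camera in the world. Camera axes: x right, y down, z forward; pixel columns grow to the right and rows downward; lengths in m; the calibration is good to about 2 mm. A picture is of the moment at which its call begins: read the wrist's pose just before it. camera_model takes no time and is no camera call; for the wrist camera it gives the pose at the moment of the call.
- job_done(): hands the job in, once; it reports no verdict.
The state is a dict: "t": time; "joint_pos": joint angles; "joint_velocities": joint speeds; "joint_efforts": joint torques, N m; "tcp_pos": TCP position; "eef_rot": TCP orientation; "wrist_force": force on the tool from outside, world axes, zero at the start; "wrist_torque": the same for the moment, N m; "gripper_width": finger opening in m.
Only numpy, scipy, OpenCV 4.12 (cv2) and the standard library are available. Lean on these libraries where they do the work, as an engineer would, in place of code of your own. Each camera call takes 0.05 s, during which the arm holds its last target.

## Working session

There is one attempt and no reset: what is moved stays moved. The work goes in short steps, Python scripts to look and compute and a shell command to move; the robot and the scene stay as the last step left them, time stands still between calls to the robot, and variables do not carry over. Pictures are saved under pics/ and viewed, and the job is handed in when it is done.

```bash
ls; mkdir -p pics; python3 - <<'E'
from rig import sense,capture,camera_model
import cv2
s=sense();print(s)
for n in("scene","top","wrist"):
    m=camera_model(n);print(n,m)
    cv2.imwrite(f"pics/a_{n}.png",capture(n)[:,:,::-1])
E
```

```text
pics
{'t': 0.0, 'joint_pos': array([ 6.11607730e+01,  2.01239702e+01,  9.46770970e+01, -1.58451822e-03,
        6.52646311e+01, -4.84638350e+00]), 'joint_velocities': array([ 0.08551627,  0.06551311,  0.00448595,  0.1006449 , -0.0148459 ,
        0.05601316]), 'joint_efforts': array([-1.02277434e-03, -4.97312379e+01, -2.85249102e+01,  6.98708952e-02,
        2.56915286e-02, -9.85693941e-05]), 'tcp_pos': array([0.22345229, 0.50218772, 0.21810396]), 'eef_rot': array([[-9.13600946e-01,  4.06611646e-01, -5.31087810e-04],
       [ 4.06611986e-01,  9.13600383e-01, -1.01655365e-03],
       [ 7.18594735e-05, -1.14467105e-03, -9.99999342e-01]]), 'wrist_force': array([ 0.78116057, -0.68252739, -0.43177856]), 'wrist_torque': array([ 0.00589532,  0.02290962, -0.00298455]), 'gripper_width': 0.09291266191839719}
scene {'camera_matrix': array([[508.28499743,   0.        , 314.9871081 ],
       [  0.        , 508.28499743, 197.06153977],
       [  0.        ,   0.        ,   1.        ]]), 'k1': -0.1211054310152819, 'position': array([1.37581455, 0.02320751, 1.12394407]), 'rotation': array([[-0.0513
[... 309 characters left out ...]
k1': 0.040115753183367645, 'position': array([0.47494635, 0.00134921, 1.0997177 ]), 'rotation': array([[-0.02178001, -0.99540166,  0.09328001],
       [-0.9997596 ,  0.02144933, -0.00454625],
       [ 0.00252455, -0.0933566 , -0.99562954]])}
wrist {'camera_matrix': array([[304.59173392,   0.        , 317.62361153],
       [  0.        , 304.59173392, 199.1219835 ],
       [  0.        ,   0.        ,   1.        ]]), 'k1': -0.010880690109341198, 'position': array([0.15720007, 0.53146634, 0.38310618]), 'rotation': array([[ 4.07382517e-01,  8.82448297e-01,  2.35211579e-01],
       [ 9.13257446e-01, -3.93479025e-01, -1.05522958e-01],
       [-5.67731568e-04,  2.57796934e-01, -9.66198954e-01]])}
```

View pics/a_top.png

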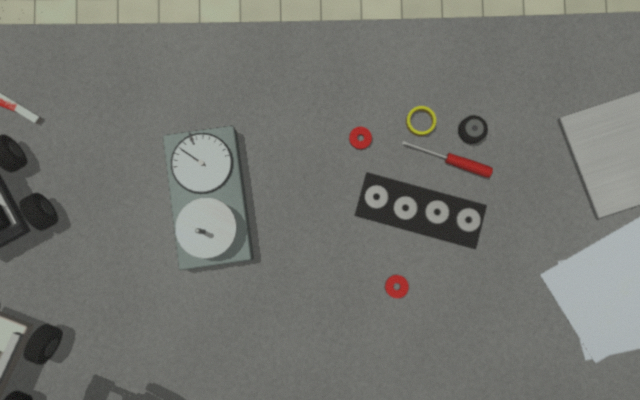

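View pics/a_scene.png

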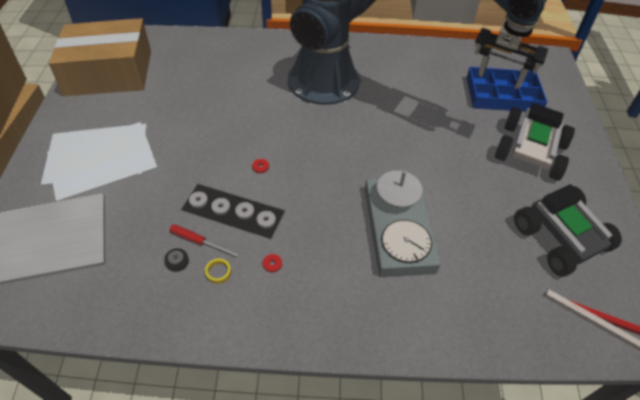

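View pics/a_wrist.png

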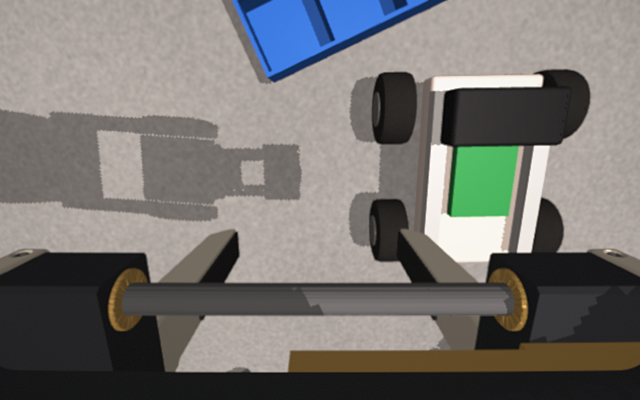

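```bash
cat > h.py <<'E'
import numpy as np,cv2
from rig import sense,capture,camera_model
def ray(m,u,v):
    K=np.array(m["camera_matrix"]);d=np.array([(u-K[0,2])/K[0,0],(v-K[1,2])/K[1,1]])
    x=d.copy()
    for _ in range(20): x=d/(1+m["k1"]*(x@x))
    return np.array(m["rotation"])@np.array([x[0],x[1],1.])
def atz(m,u,v,z):
    r=ray(m,u,v);p=np.array(m["position"]);return p+r*(z-p[2])/r[2]
def proj(m,P):
    K=np.array(m["camera_matrix"]);c=np.array(m["rotation"]).T@(np.array(P)-m["position"])
    x=c[:2]/c[2];x=x*(1+m["k1"]*(x@x));return x[0]*K[0,0]+K[0,2],x[1]*K[1,1]+K[1,2]
def crop(img,u0,v0,u1,v1,f,name):
    c=cv2.resize(img[v0:v1,u0:u1,::-1],None,fx=f,fy=f,interpolation=cv2.INTER_CUBIC);cv2.imwrite(name,c)
E
python3 - <<'E'
import cv2,numpy as np
from h import *
i=cv2.imread("pics/a_top.png")[:,:,::-1]
crop(i,150,115,270,275,3.75,"pics/b1.png") if 0 else crop(i,155,120,265,275,3.8,"pics/b1.png")
crop(i,345,165,495,255,5,"pics/b2.png")
j=cv2.imread("pics/a_scene.png")[:,:,::-1]
crop(j,355,160,450,280,5,"pics/b3.png");crop(j,170,175,300,245,6,"pics/b4.png")
E
```

```text
(no output)
```

View pics/b1.png

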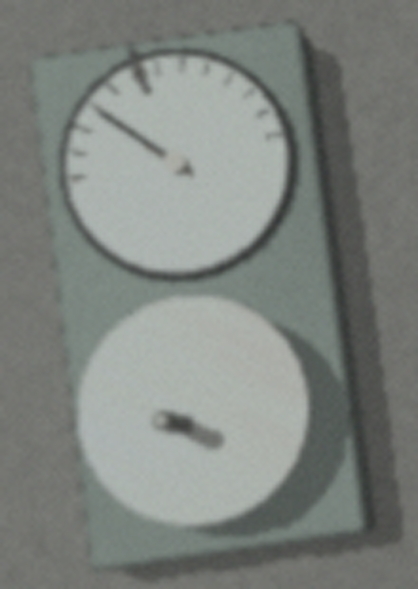

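View pics/b2.png

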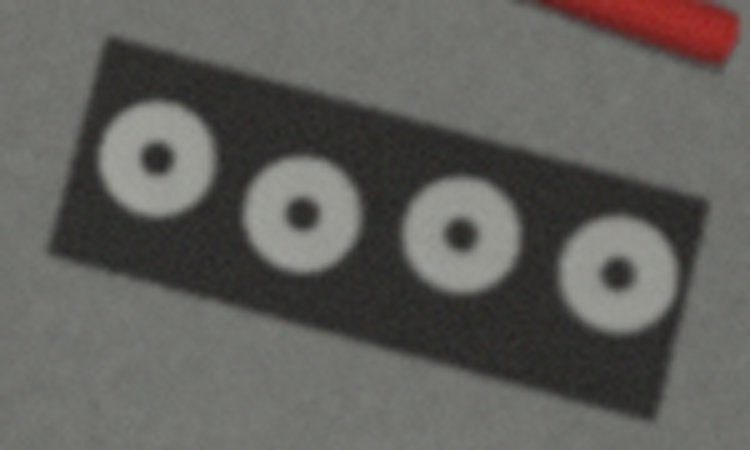

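View pics/b3.png

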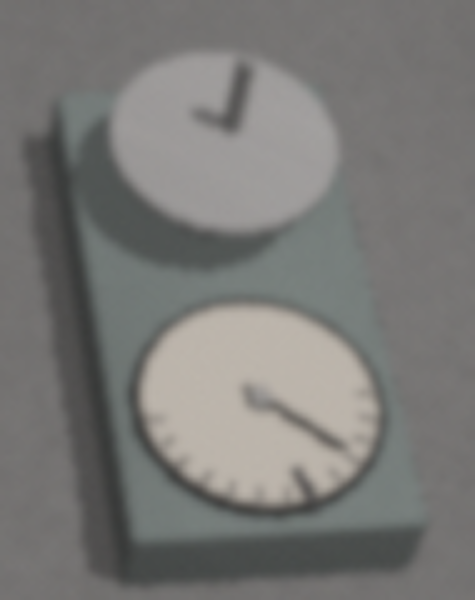

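View pics/b4.png

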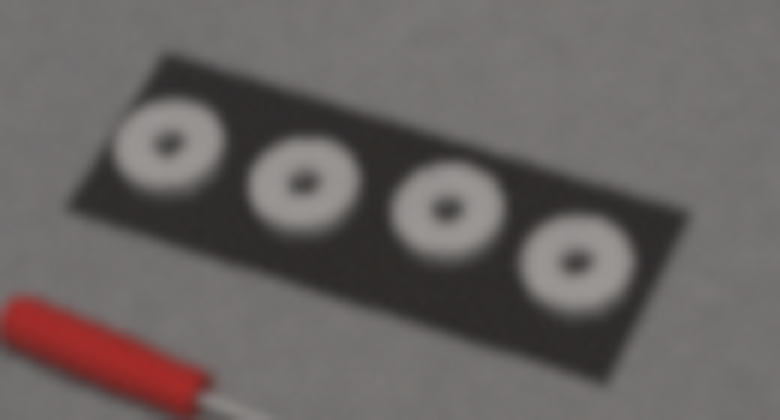

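```bash
python3 - <<'E'
from h import *
T=camera_model("top");S=camera_model("scene")
t=lambda a,b,f=3.8,u=155,v=120:(u+(a+.5)/f-.5,v+(b+.5)/f-.5)
D=atz(T,*t(178,162),.057);D2=atz(S,*t(258,408,5,355,160),.057)
print("dial",D,D2)
needle=np.array([95,105]);
pc=atz(T,*t(170,157),.06);nt=atz(T,*t(95,105),.06)
bt=atz(T,*t(148,93),.06)
for z in(.10,.098):
  P=atz(T,*t(193,410),z);P2=atz(S,*t(225,142,5,355,160),z);print("pan",P,P2)
ax=(D-P)[:2];print(np.linalg.norm(ax));ax/=np.linalg.norm(ax);ay=np.array([-ax[1],ax[0]])
for n,e in(("needle",nt),("bar",bt)):
  d=(e-D)[:2];print(n,np.arctan2(d@ax,d@ay))
print("yaw",np.degrees(np.arctan2(ax[1],ax[0])))
for z in(.096,.1):
  tb=atz(T,*t(188,426),z);sb=atz(S,*t(232,128,5,355,160),z)
  tt=atz(T,*t(161,421),z+.054);st=atz(S,*t(246,66,5,355,160),z+.054)
  print(z,"base",tb,sb,"tip",tt,st)
for a,b in((157,158),(302,214),(461,235),(618,274)):print("ring top",atz(T,*t(a,b,5,345,165),.016)[:2])
for a,b in((169,144),(304,184),(447,210),(576,262)):print("ring scene",atz(S,*t(a,b,6,170,175),.014)[:2])
for a,b in((110,37),(708,203),(655,420),(50,253)):print("mat",atz(T,*t(a,b,5,345,165),.004)[:2])
E
```

```text
dial [0.67220961 0.23491069 0.057     ] [0.67566043 0.23625766 0.057     ]
pan [0.53426214 0.21770107 0.1       ] [0.53997763 0.21982368 0.1       ]
pan [0.53438081 0.2181339  0.098     ] [0.53834505 0.22020772 0.098     ]
0.1388460982151739
needle 0.7436420492609485
bar 1.3029012858644204
yaw 6.940013973785019
0.096 base [0.52626533 0.22114772 0.096     ] [0.52699391 0.22478465 0.096     ] tip [0.52625072 0.22248579 0.15      ] [0.53037099 0.22354599 0.15      ]
0.1 base [0.52606081 0.22027178 0.1       ] [0.53029689 0.22400026 0.1       ] tip [0.52603464 0.22155441 0.154     ] [0.53384324 0.2227232  0.154     ]
ring top [ 0.59849447 -0.12920512]
ring top [ 0.57305708 -0.19035015]
ring top [ 0.56259789 -0.25771441]
ring top [ 0.54451802 -0.3235313 ]
ring scene [ 0.5443054  -0.32253059]
ring scene [ 0.56291269 -0.25651295]
ring scene [ 0.57314851 -0.18952463]
ring scene [ 0.59788674 -0.1282513 ]
mat [ 0.65329956 -0.11190702]
mat [ 0.57514326 -0.36720531]
mat [ 0.48238934 -0.33969713]
mat [ 0.5595724 -0.0831202]
```

```bash
cat >> h.py <<'E'
from scipy.spatial.transform import Rotation as Ro
def goal(p,yaw_y=-17.1):
    """shift (m) and rotvec (deg) in the tool's axes to TCP p, pointing down, tool y at angle yaw_y"""
    s=sense();R=np.array(s["eef_rot"]);a=np.radians(yaw_y)
    y=np.array([np.cos(a),np.sin(a),0]);z=np.array([0,0,-1.]);x=np.cross(y,z)
    G=np.column_stack([x,y,z])
    print("t",s["t"],"tcp",s["tcp_pos"],"F",s["wrist_force"],"w",s["gripper_width"])
    print("shift",np.round(R.T@(np.array(p)-s["tcp_pos"]),4),"turn",np.round(Ro.from_matrix(R.T@G).as_rotvec(degrees=True),2))
E
python3 -c "
from h import *
goal([.598,-.1287,.10])"
```

```text
t 0.15 tcp [0.2235222  0.50225361 0.21822754] F [-0.09464134  0.60042265  0.02012562] w 0.09286120901581386
shift [-0.5987 -0.4241  0.1186] turn [-4.000e-02  3.000e-02  8.311e+01]
```

```bash
python3 -m crank '[{"x":-0.03,"y":-0.02,"rz":4},{"x":-0.07,"y":-0.05,"rz":10},{"x":-0.11,"y":-0.078,"rz":16},{"x":-0.15,"y":-0.106,"rz":22},{"x":-0.19,"y":-0.135,"rz":28},{"x":-0.23,"y":-0.163,"rz":34},{"x":-0.27,"y":-0.19,"rz":40},{"x":-0.31,"y":-0.22,"rz":46},{"x":-0.35,"y":-0.248,"z":0.01,"rz":52},{"x":-0.39,"y":-0.276,"z":0.03,"rz":58},{"x":-0.43,"y":-0.305,"z":0.05,"rz":64},{"x":-0.47,"y":-0.333,"z":0.07,"rz":70},{"x":-0.51,"y":-0.361,"z":0.09,"rz":75},{"x":-0.55,"y":-0.39,"z":0.1,"rz":79},{"x":-0.58,"y":-0.411,"z":0.11,"rz":82},{"x":-0.599,"y":-0.424,"z":0.118,"rz":83.1},{"x":-0.599,"y":-0.424,"z":0.118,"rz":83.1},{"x":-0.599,"y":-0.424,"z":0.118,"rz":83.1}]' -1; python3 - <<'E'
from h import *
m=camera_model("wrist");goal([.598,-.1287,.007])
i=capture("wrist");cv2.imwrite("pics/c1.png",i[:,:,::-1])
print(proj(m,[.598,-.1287,.016]))
np.save("m.npy",m,allow_pickle=True)
E
```

```text
t 0.15 tcp [0.2235222  0.50225361 0.21822754] F [-0.09464134  0.60042265  0.02012562] w 0.09286120901581386
shift [-0.5987 -0.424   0.2116] turn [-4.000e-02  3.000e-02  8.311e+01]
(np.float64(78.14283102689993), np.float64(512.6737306907658))invalid input at $[0]: expected keys x, y, z, rx, ry, rz
```

View pics/c1.png

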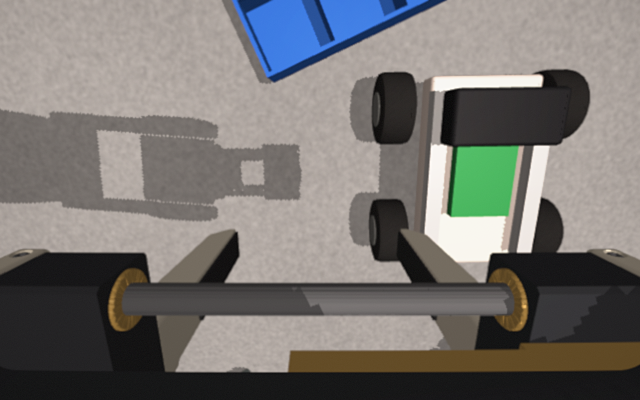

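The call was refused because every key is required. I'll retype it with all six.

```bash
python3 -m crank '[{"x":-0.03,"y":-0.02,"z":0,"rx":0,"ry":0,"rz":4},{"x":-0.07,"y":-0.05,"z":0,"rx":0,"ry":0,"rz":10},{"x":-0.11,"y":-0.078,"z":0,"rx":0,"ry":0,"rz":16},{"x":-0.15,"y":-0.106,"z":0,"rx":0,"ry":0,"rz":22},{"x":-0.19,"y":-0.135,"z":0,"rx":0,"ry":0,"rz":28},{"x":-0.23,"y":-0.163,"z":0,"rx":0,"ry":0,"rz":34},{"x":-0.27,"y":-0.19,"z":0,"rx":0,"ry":0,"rz":40},{"x":-0.31,"y":-0.22,"z":0,"rx":0,"ry":0,"rz":46},{"x":-0.35,"y":-0.248,"z":0.01,"rx":0,"ry":0,"rz":52},{"x":-0.39,"y":-0.276,"z":0.03,"rx":0,"ry":0,"rz":58},{"x":-0.43,"y":-0.305,"z":0.05,"rx":0,"ry":0,"rz":64},{"x":-0.47,"y":-0.333,"z":0.07,"rx":0,"ry":0,"rz":70},{"x":-0.51,"y":-0.361,"z":0.09,"rx":0,"ry":0,"rz":75},{"x":-0.55,"y":-0.39,"z":0.1,"rx":0,"ry":0,"rz":79},{"x":-0.58,"y":-0.411,"z":0.11,"rx":0,"ry":0,"rz":82},{"x":-0.599,"y":-0.424,"z":0.118,"rx":0,"ry":0,"rz":83.1},{"x":-0.599,"y":-0.424,"z":0.118,"rx":0,"ry":0,"rz":83.1},{"x":-0.599,"y":-0.424,"z":0.118,"rx":0,"ry":0,"rz":83.1}]' -1; python3 - <<'E'
from h import *
m=camera_model("wrist");goal([.598,-.1287,.007])
i=capture("wrist");cv2.imwrite("pics/c2.png",i[:,:,::-1])
print(proj(m,[.598,-.1287,.016]))
np.save("m.npy",m,allow_pickle=True)
E
```

```text
t: 2.0
tcp_pos: [0.5979, -0.1286, 0.1002]
eef_rot: [[0.294, 0.956, -0.001], [0.956, -0.294, -0.0], [-0.001, -0.001, -1.0]]
wrist_force: [-0.5, 0.2, -0.0]
gripper_width: 0.0927
t 2.0 tcp [ 0.59785501 -0.12856994  0.10015261] F [-0.45591208  0.207961   -0.0022293 ] w 0.09269252061665223
shift [-0.      0.0003  0.0932] turn [-0.07  0.03 -0.01]
(np.float64(319.4143686529665), np.float64(204.51925043883972))
```

View pics/c2.png

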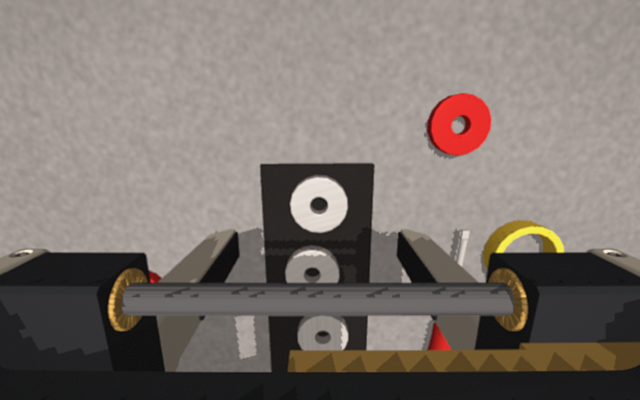

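```bash
python3 -m crank '[{"x":0,"y":0,"z":0.03,"rx":0,"ry":0,"rz":0},{"x":0,"y":0,"z":0.065,"rx":0,"ry":0,"rz":0},{"x":0,"y":0,"z":0.085,"rx":0,"ry":0,"rz":0},{"x":0,"y":0,"z":0.0935,"rx":0,"ry":0,"rz":0},{"x":0,"y":0,"z":0.0935,"rx":0,"ry":0,"rz":0}]' -1;  python3 -m crank '[{"x":0,"y":0,"z":0,"rx":0,"ry":0,"rz":0},{"x":0,"y":0,"z":0,"rx":0,"ry":0,"rz":0},{"x":0,"y":0,"z":0,"rx":0,"ry":0,"rz":0},{"x":0,"y":0,"z":0,"rx":0,"ry":0,"rz":0},{"x":0,"y":0,"z":0,"rx":0,"ry":0,"rz":0}]' 1
```

```text
t: 2.55
tcp_pos: [0.5974, -0.1271, 0.0069]
eef_rot: [[0.292, 0.956, -0.002], [0.956, -0.292, 0.0], [-0.0, -0.002, -1.0]]
wrist_force: [-0.2, -0.2, -0.3]
gripper_width: 0.0934
t: 3.05
tcp_pos: [0.5975, -0.1272, 0.0073]
eef_rot: [[0.292, 0.956, -0.001], [0.956, -0.292, -0.0], [-0.0, -0.001, -1.0]]
wrist_force: [0.7, -0.5, 0.7]
gripper_width: 0.0571
```

```bash
python3 -m crank '[{"x":0,"y":0,"z":0,"rx":0,"ry":0,"rz":0},{"x":0,"y":0,"z":0,"rx":0,"ry":0,"rz":0},{"x":0,"y":0,"z":-0.02,"rx":0,"ry":0,"rz":0},{"x":0,"y":0,"z":-0.06,"rx":0,"ry":0,"rz":0},{"x":0,"y":0,"z":-0.1,"rx":0,"ry":0,"rz":0},{"x":0,"y":0,"z":-0.14,"rx":0,"ry":0,"rz":0},{"x":0,"y":0,"z":-0.17,"rx":0,"ry":0,"rz":0}]' 1;python3 - <<'E'
from h import *
goal([.527,.2225,.185])
E
```

```text
t: 3.75
tcp_pos: [0.598, -0.1273, 0.1797]
eef_rot: [[0.292, 0.956, 0.0], [0.956, -0.292, -0.001], [-0.0, 0.0, -1.0]]
wrist_force: [0.1, 0.4, -1.7]
gripper_width: 0.0495
t 3.75 tcp [ 0.59799874 -0.1272732   0.17972082] F [ 0.11829295  0.4030188  -1.66271445] w 0.04950861436054391
shift [ 0.3137 -0.1702 -0.0055] turn [0.02 0.03 0.1 ]
```

```bash
python3 -m crank '[{"x":0.03,"y":-0.02,"z":-0.01,"rx":0,"ry":0,"rz":0},{"x":0.065,"y":-0.044,"z":-0.01,"rx":0,"ry":0,"rz":0},{"x":0.105,"y":-0.07,"z":-0.01,"rx":0,"ry":0,"rz":0},{"x":0.145,"y":-0.097,"z":-0.01,"rx":0,"ry":0,"rz":0},{"x":0.185,"y":-0.124,"z":-0.01,"rx":0,"ry":0,"rz":0},{"x":0.22,"y":-0.148,"z":-0.01,"rx":0,"ry":0,"rz":0},{"x":0.242,"y":-0.163,"z":-0.01,"rx":0,"ry":0,"rz":0},{"x":0.254,"y":-0.17,"z":-0.01,"rx":0,"ry":0,"rz":0},{"x":0.254,"y":-0.17,"z":-0.01,"rx":0,"ry":0,"rz":0},{"x":0.254,"y":-0.17,"z":-0.01,"rx":0,"ry":0,"rz":0}]'; python3 - <<'E'
from h import *
m=camera_model("wrist");goal([.527,.2225,.185])
i=capture("wrist");cv2.imwrite("pics/d1.png",i[:,:,::-1])
print(proj(m,[.527,.2225,.1497]),proj(m,[.527,.2225,.0957]))
np.save("m.npy",m,allow_pickle=True)
crop(i,200,60,440,280,3,"pics/d1z.png")
E
```

```text
t: 4.75
tcp_pos: [0.51, 0.1645, 0.1895]
eef_rot: [[0.292, 0.956, 0.0], [0.956, -0.292, -0.001], [-0.001, 0.0, -1.0]]
wrist_force: [-0.4, -0.4, -2.4]
gripper_width: 0.0494
t 4.75 tcp [0.51002558 0.16454943 0.18946029] F [-0.39451741 -0.3915834  -2.43851643] w 0.049441282981778675
shift [ 0.0604 -0.0007  0.0044] turn [0.02 0.05 0.09]
(np.float64(318.3664097536661), np.float64(134.69901745518868)) (np.float64(318.1638331520778), np.float64(131.22193220832818))
```

View pics/d1z.png

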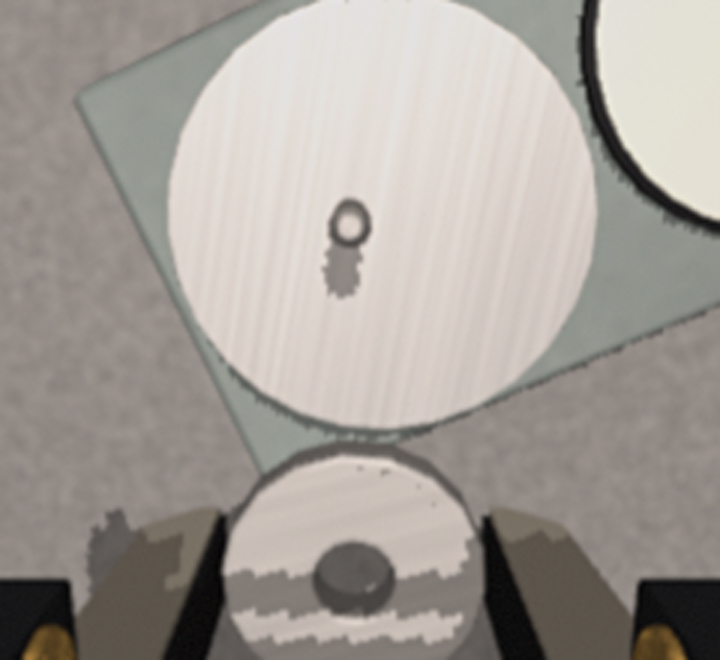

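```bash
python3 - <<'E'
from h import *
m=np.load("m.npy",allow_pickle=True).item()
g=lambda a,b:(200+(a+.5)/3-.5,60+(b+.5)/3-.5)
p=atz(m,*g(350,223),.1497);b=atz(m,*g(354.5,579),.1895+.0087)
s=sense();R=s["eef_rot"]
print(p,b,"delta tool",R.T@(p-b), "bore in tool",R.T@(b-s["tcp_pos"]))
l=atz(m,*g(168,215),.0957);r=atz(m,*g(597,215),.0957);print((l+r)/2,np.linalg.norm(l-r))
n=atz(m,*g(373,432),.0957);print(n,.5*(l+r)-n)
E
```

```text
[0.52585288 0.22332376 0.1497    ] [0.50848156 0.16351823 0.1982    ] delta tool [ 0.06230856 -0.00094061  0.04845072] bore in tool [-0.00116812 -0.0013284  -0.00875189]
[0.53414995 0.22024742 0.0957    ] 0.1187617965423304
[0.51363066 0.16125309 0.0957    ] [0.02051929 0.05899433 0.        ]
```

```bash
python3 -m crank '[{"x":0.03,"y":0,"z":0,"rx":0,"ry":0,"rz":0},{"x":0.055,"y":-0.001,"z":0,"rx":0,"ry":0,"rz":0},{"x":0.062,"y":-0.001,"z":0.015,"rx":0,"ry":0,"rz":0},{"x":0.062,"y":-0.001,"z":0.024,"rx":0,"ry":0,"rz":0},{"x":0.062,"y":-0.001,"z":0.027,"rx":0,"ry":0,"rz":0},{"x":0.062,"y":-0.001,"z":0.027,"rx":0,"ry":0,"rz":0},{"x":0.062,"y":-0.001,"z":0.027,"rx":0,"ry":0,"rz":0}]'; python3 - <<'E'
from h import *
m=camera_model("wrist");goal([.5258,.2233,.16])
i=capture("wrist")
np.save("m.npy",m,allow_pickle=True)
crop(i,240,180,400,310,5,"pics/e1.png")
E
```

```text
t: 5.5
tcp_pos: [0.5274, 0.223, 0.1626]
eef_rot: [[0.294, 0.956, 0.0], [0.956, -0.294, -0.001], [-0.001, 0.0, -1.0]]
wrist_force: [-0.0, -0.2, -1.0]
gripper_width: 0.0496
t 5.5 tcp [0.52743893 0.22304116 0.16261739] F [-0.00967933 -0.23647485 -0.97856454] w 0.04961664244447724
shift [-0.0002 -0.0016  0.0026] turn [0.03 0.05 0.  ]
```

View pics/e1.png

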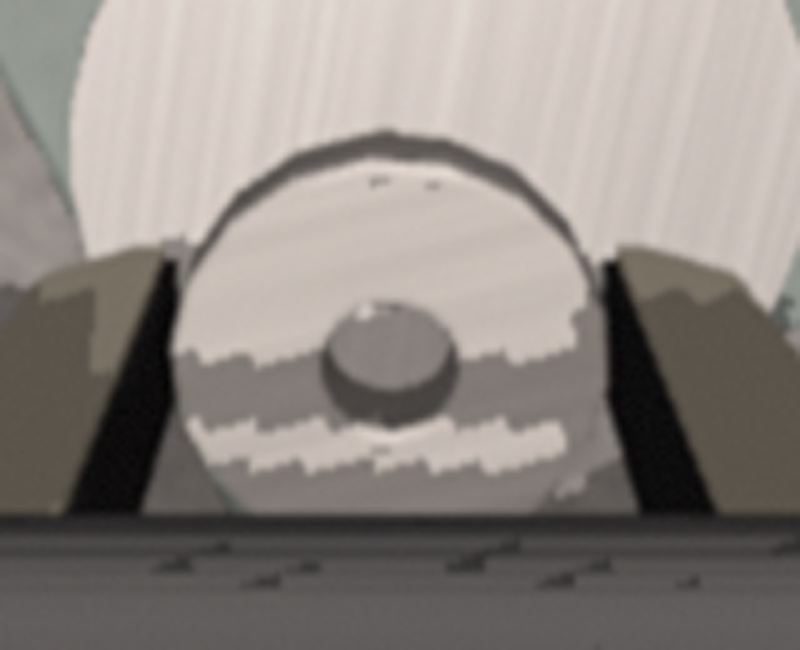

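```bash
python3 -m crank '[{"x":0.0013,"y":0,"z":0.003,"rx":0,"ry":0,"rz":0},{"x":0.0013,"y":0,"z":0.007,"rx":0,"ry":0,"rz":0},{"x":0.0013,"y":0,"z":0.011,"rx":0,"ry":0,"rz":0},{"x":0.0013,"y":0,"z":0.015,"rx":0,"ry":0,"rz":0},{"x":0.0013,"y":0,"z":0.018,"rx":0,"ry":0,"rz":0},{"x":0.0013,"y":0,"z":0.018,"rx":0,"ry":0,"rz":0},{"x":0.0013,"y":0,"z":0.018,"rx":0,"ry":0,"rz":0}]'; python3 - <<'E'
from h import *
m=camera_model("wrist");goal([.5274,.2244,.099])
i=capture("wrist")
crop(i,240,180,400,310,5,"pics/e2.png")
E
```

```text
t: 6.25
tcp_pos: [0.5279, 0.2245, 0.1448]
eef_rot: [[0.294, 0.956, 0.0], [0.956, -0.294, -0.001], [-0.001, 0.001, -1.0]]
wrist_force: [-0.4, 0.4, -1.5]
gripper_width: 0.0493
t 6.25 tcp [0.52791777 0.22448337 0.14476541] F [-0.44981879  0.39278184 -1.50011647] w 0.0493359188709813
shift [-0.0002 -0.0005  0.0458] turn [0.04 0.03 0.01]
```

View pics/e2.png

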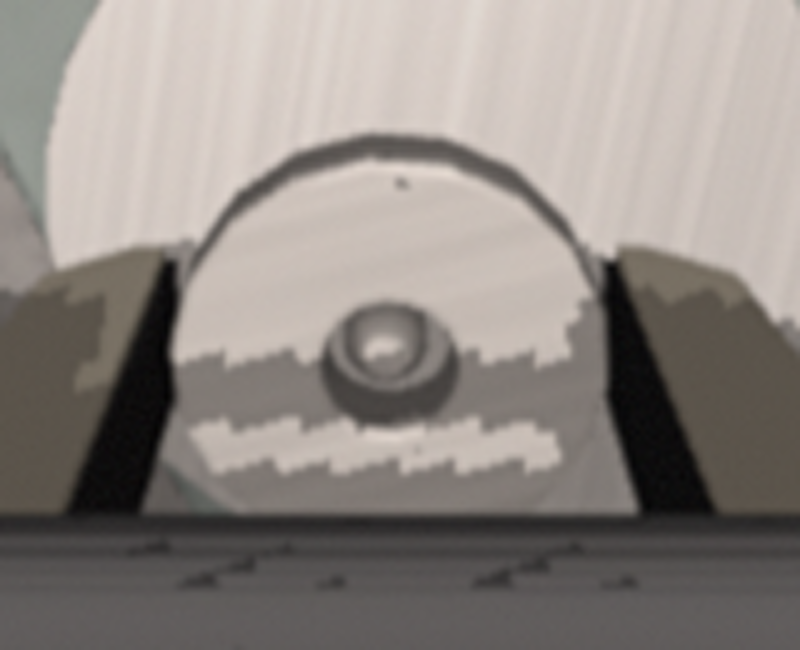

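```bash
python3 -m crank '[{"x":0,"y":-0.0007,"z":0.003,"rx":0,"ry":0,"rz":0},{"x":0,"y":-0.0007,"z":0.01,"rx":0,"ry":0,"rz":0},{"x":0,"y":-0.0007,"z":0.018,"rx":0,"ry":0,"rz":0},{"x":0,"y":-0.0007,"z":0.026,"rx":0,"ry":0,"rz":0},{"x":0,"y":-0.0007,"z":0.034,"rx":0,"ry":0,"rz":0},{"x":0,"y":-0.0007,"z":0.039,"rx":0,"ry":0,"rz":0},{"x":0,"y":-0.0007,"z":0.042,"rx":0,"ry":0,"rz":0},{"x":0,"y":-0.0007,"z":0.042,"rx":0,"ry":0,"rz":0},{"x":0,"y":-0.0007,"z":0.042,"rx":0,"ry":0,"rz":0}]'; python3 -m crank '[{"x":0,"y":0,"z":0.002,"rx":0,"ry":0,"rz":0},{"x":0,"y":0,"z":0.004,"rx":0,"ry":0,"rz":0},{"x":0,"y":0,"z":0.005,"rx":0,"ry":0,"rz":0},{"x":0,"y":0,"z":0.005,"rx":0,"ry":0,"rz":0}]'
```

```text
t: 7.2
tcp_pos: [0.5275, 0.2247, 0.1031]
eef_rot: [[0.294, 0.956, 0.001], [0.956, -0.294, -0.001], [-0.0, 0.001, -1.0]]
wrist_force: [-0.9, -0.5, -1.9]
gripper_width: 0.0494
t: 7.6
tcp_pos: [0.5275, 0.2247, 0.098]
eef_rot: [[0.294, 0.956, 0.001], [0.956, -0.294, -0.001], [-0.0, 0.001, -1.0]]
wrist_force: [-1.1, -0.8, -0.6]
gripper_width: 0.0493
```

```bash
python3 -m crank '[{"x":0,"y":0,"z":0,"rx":0,"ry":0,"rz":0},{"x":0,"y":0,"z":0,"rx":0,"ry":0,"rz":0},{"x":0,"y":0,"z":0,"rx":0,"ry":0,"rz":0},{"x":0,"y":0,"z":0,"rx":0,"ry":0,"rz":0}]' -0.5; python3 -m crank '[{"x":0,"y":0,"z":-0.01,"rx":0,"ry":0,"rz":0},{"x":0,"y":0,"z":-0.035,"rx":0,"ry":0,"rz":0},{"x":0,"y":0,"z":-0.07,"rx":0,"ry":0,"rz":0},{"x":0,"y":0,"z":-0.09,"rx":0,"ry":0,"rz":0},{"x":0,"y":0,"z":-0.09,"rx":0,"ry":0,"rz":0}]'; python3 - <<'E'
from h import *
s=goal([.573,-.190,.1])
m=camera_model("wrist");i=capture("wrist");cv2.imwrite("pics/f1.png",i[:,:,::-1])
E
```

```text
t: 8.0
tcp_pos: [0.5275, 0.2247, 0.0981]
eef_rot: [[0.294, 0.956, 0.001], [0.956, -0.294, -0.001], [-0.0, 0.001, -1.0]]
wrist_force: [-0.0, -0.3, -0.8]
gripper_width: 0.0695
t: 8.5
tcp_pos: [0.5288, 0.2253, 0.1917]
eef_rot: [[0.294, 0.956, 0.007], [0.956, -0.294, 0.001], [0.003, 0.006, -1.0]]
wrist_force: [-0.2, -0.1, 0.4]
gripper_width: 0.0695
t 8.5 tcp [0.52883937 0.22530207 0.19169822] F [-0.22370708 -0.06272844  0.42367388] w 0.06951413477977346
shift [-0.3843  0.1637  0.0914] turn [ 0.34 -0.18  0.02]
```

View pics/f1.png

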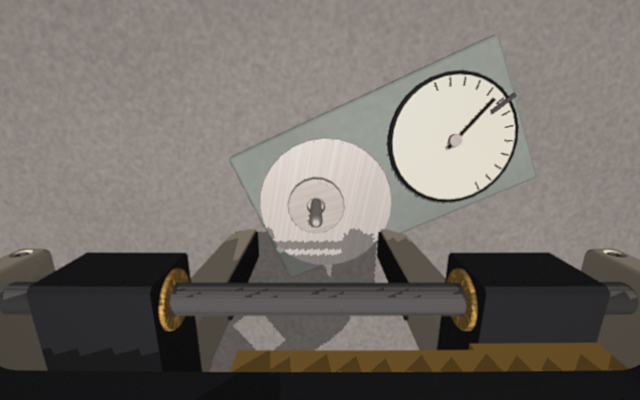

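```bash
python3 - <<'E'
from h import *
i=cv2.imread("pics/f1.png")[:,:,::-1]
crop(i,380,55,540,210,5,"pics/f2.png")
m=camera_model("wrist")
i=capture("top");crop(i,155,120,265,275,3.8,"pics/f3.png")
np.save("m.npy",m,allow_pickle=True)
E
```

```text
(no output)
```

View pics/f2.png

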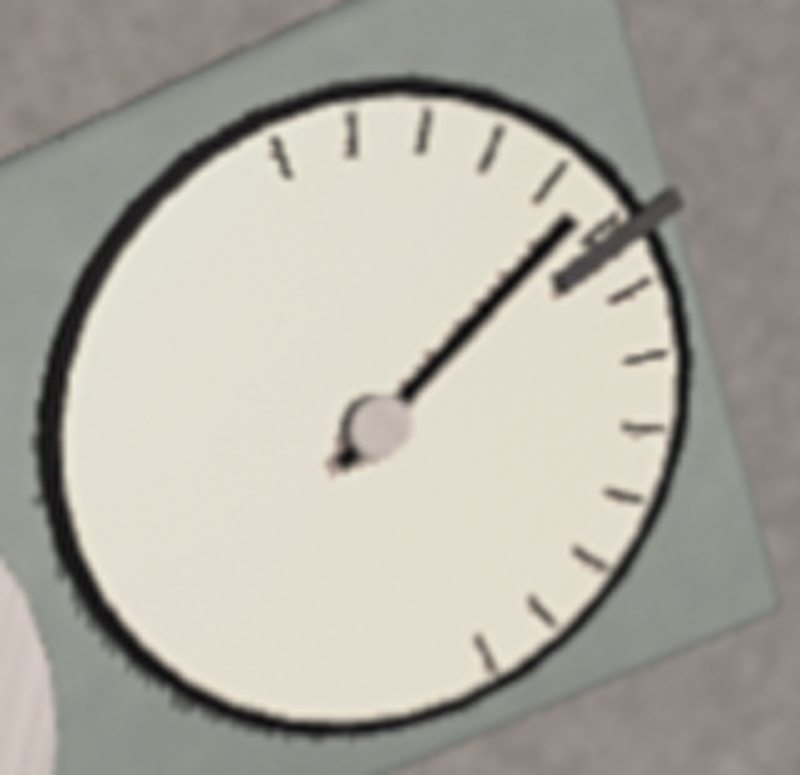

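View pics/f3.png

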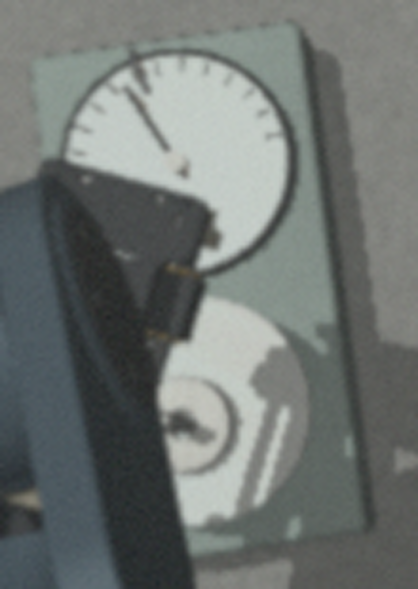

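The needle sits midway between the 1.0 and 1.25 ticks, at about 1.13, short of the bar at 1.32. The ring is seated flat around the peg, so a second ring is needed.

```bash
python3 -m crank '[{"x":-0.03,"y":0.013,"z":0,"rx":0.3,"ry":-0.2,"rz":0},{"x":-0.07,"y":0.03,"z":0,"rx":0.3,"ry":-0.2,"rz":0},{"x":-0.11,"y":0.047,"z":0,"rx":0.3,"ry":-0.2,"rz":0},{"x":-0.15,"y":0.064,"z":0,"rx":0.3,"ry":-0.2,"rz":0},{"x":-0.19,"y":0.081,"z":0.01,"rx":0.3,"ry":-0.2,"rz":0},{"x":-0.23,"y":0.098,"z":0.03,"rx":0.3,"ry":-0.2,"rz":0},{"x":-0.27,"y":0.115,"z":0.05,"rx":0.3,"ry":-0.2,"rz":0},{"x":-0.31,"y":0.132,"z":0.065,"rx":0.3,"ry":-0.2,"rz":0},{"x":-0.345,"y":0.147,"z":0.08,"rx":0.3,"ry":-0.2,"rz":0},{"x":-0.37,"y":0.158,"z":0.09,"rx":0.3,"ry":-0.2,"rz":0},{"x":-0.384,"y":0.164,"z":0.091,"rx":0.3,"ry":-0.2,"rz":0},{"x":-0.384,"y":0.164,"z":0.091,"rx":0.3,"ry":-0.2,"rz":0},{"x":-0.384,"y":0.164,"z":0.091,"rx":0.3,"ry":-0.2,"rz":0}]' -1; python3 - <<'E'
from h import *
m=camera_model("wrist");goal([.573,-.190,.0067])
i=capture("wrist");cv2.imwrite("pics/g1.png",i[:,:,::-1])
print(proj(m,[.573,-.190,.016]))
E
```

```text
t: 9.9
tcp_pos: [0.5713, -0.1896, 0.0975]
eef_rot: [[0.294, 0.956, -0.005], [0.956, -0.294, -0.002], [-0.003, -0.004, -1.0]]
wrist_force: [-1.2, 0.5, 0.0]
gripper_width: 0.0931
t 9.9 tcp [ 0.57131482 -0.18960018  0.09749759] F [-1.2041983  0.4991979  0.0270535] w 0.0930523757866914
shift [0.0004 0.0021 0.0908] turn [-0.23  0.18  0.02]
(np.float64(321.5282404459383), np.float64(204.9176735575134))
```

View pics/g1.png

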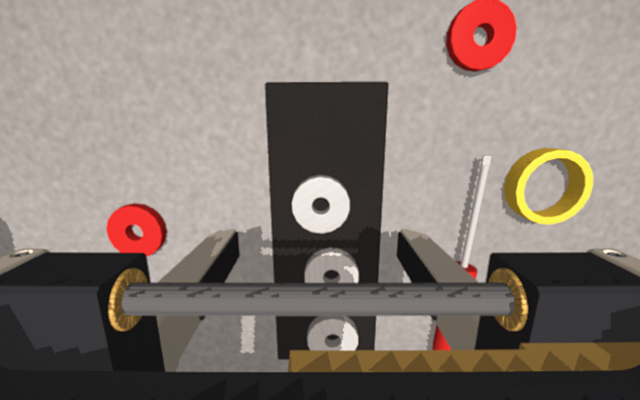

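```bash
python3 - <<'E'
from h import *
T=camera_model("top");y=np.array([.956,-.294]);x=np.array([.294,.956])
for p in((403,142),(446,155),(448,161),(396,286)):
    q=atz(T,*p,.01)[:2];d=q-[.573,-.19];print(q,"x",d@x,"y",d@y)
E
```

```text
[ 0.71647158 -0.19234448] x 0.03993931680591375 y 0.13784810725503285
[ 0.68569954 -0.28426588] x -0.0569845129758386 y 0.13545492679727714
[ 0.67244378 -0.28800465] x -0.06445597667642891 y 0.12388161934066327
[ 0.40692705 -0.165898  ] x -0.025783939022043345 y -0.16585172973862503
```

Plenty of clearance, so I'll descend and grip.

```bash
python3 -m crank '[{"x":0,"y":0.002,"z":0.03,"rx":-0.2,"ry":0.2,"rz":0},{"x":0,"y":0.002,"z":0.065,"rx":-0.2,"ry":0.2,"rz":0},{"x":0,"y":0.002,"z":0.083,"rx":-0.2,"ry":0.2,"rz":0},{"x":0,"y":0.002,"z":0.0905,"rx":-0.2,"ry":0.2,"rz":0},{"x":0,"y":0.002,"z":0.0905,"rx":-0.2,"ry":0.2,"rz":0},{"x":0,"y":0.002,"z":0.0905,"rx":-0.2,"ry":0.2,"rz":0}]' -1; python3 -c "
from h import *
goal([.573,-.190,.0067])"
```

```text
t: 10.55
tcp_pos: [0.5737, -0.1898, 0.0085]
eef_rot: [[0.292, 0.956, 0.002], [0.956, -0.292, -0.0], [0.0, 0.002, -1.0]]
wrist_force: [0.3, 1.0, 0.2]
gripper_width: 0.0931
t 10.55 tcp [ 0.57373365 -0.18976638  0.00848399] F [0.34124999 0.95910503 0.15631722] w 0.09305839002422067
shift [-0.0004 -0.0006  0.0018] turn [ 0.09 -0.01  0.1 ]
```

```bash
python3 -m crank '[{"x":0,"y":-0.0005,"z":0.0015,"rx":0,"ry":0,"rz":0},{"x":0,"y":-0.0005,"z":0.0015,"rx":0,"ry":0,"rz":0},{"x":0,"y":-0.0005,"z":0.0015,"rx":0,"ry":0,"rz":0},{"x":0,"y":-0.0005,"z":0.0015,"rx":0,"ry":0,"rz":0},{"x":0,"y":-0.0005,"z":0.0015,"rx":0,"ry":0,"rz":0},{"x":0,"y":-0.0005,"z":0.0015,"rx":0,"ry":0,"rz":0},{"x":0,"y":-0.0005,"z":0.0015,"rx":0,"ry":0,"rz":0},{"x":0,"y":-0.0005,"z":0.0015,"rx":0,"ry":0,"rz":0}]' 1; python3 -m crank '[{"x":0,"y":0,"z":-0.02,"rx":0,"ry":0,"rz":0},{"x":0,"y":0,"z":-0.06,"rx":0,"ry":0,"rz":0},{"x":0,"y":0,"z":-0.1,"rx":0,"ry":0,"rz":0},{"x":0,"y":0,"z":-0.14,"rx":0,"ry":0,"rz":0},{"x":0,"y":0,"z":-0.17,"rx":0,"ry":0,"rz":0},{"x":0,"y":0,"z":-0.17,"rx":0,"ry":0,"rz":0}]' 1;python3 - <<'E'
from h import *
goal([.509,.1645,.185])
E
```

```text
t: 11.35
tcp_pos: [0.5732, -0.1897, 0.007]
eef_rot: [[0.292, 0.956, 0.001], [0.956, -0.292, -0.0], [0.0, 0.002, -1.0]]
wrist_force: [-1.1, 0.3, 0.5]
gripper_width: 0.0486
t: 11.95
tcp_pos: [0.5747, -0.1903, 0.1811]
eef_rot: [[0.292, 0.956, 0.008], [0.956, -0.292, -0.003], [-0.001, 0.008, -1.0]]
wrist_force: [0.7, -0.5, -2.0]
gripper_width: 0.0488
t 11.95 tcp [ 0.57467512 -0.19025278  0.18114974] F [ 0.68827845 -0.48655509 -1.95585867] w 0.048781556080011224
shift [ 0.3201 -0.1665 -0.0054] turn [0.47 0.03 0.1 ]
```

```bash
python3 -m crank '[{"x":0.03,"y":-0.016,"z":-0.006,"rx":0.4,"ry":0,"rz":0},{"x":0.065,"y":-0.034,"z":-0.006,"rx":0.4,"ry":0,"rz":0},{"x":0.105,"y":-0.055,"z":-0.006,"rx":0.4,"ry":0,"rz":0},{"x":0.145,"y":-0.075,"z":-0.006,"rx":0.4,"ry":0,"rz":0},{"x":0.185,"y":-0.096,"z":-0.006,"rx":0.4,"ry":0,"rz":0},{"x":0.225,"y":-0.117,"z":-0.006,"rx":0.4,"ry":0,"rz":0},{"x":0.265,"y":-0.138,"z":-0.006,"rx":0.4,"ry":0,"rz":0},{"x":0.295,"y":-0.153,"z":-0.006,"rx":0.4,"ry":0,"rz":0},{"x":0.312,"y":-0.162,"z":-0.006,"rx":0.4,"ry":0,"rz":0},{"x":0.32,"y":-0.166,"z":-0.006,"rx":0.4,"ry":0,"rz":0},{"x":0.32,"y":-0.166,"z":-0.006,"rx":0.4,"ry":0,"rz":0},{"x":0.32,"y":-0.166,"z":-0.006,"rx":0.4,"ry":0,"rz":0}]'; python3 - <<'E'
from h import *
m=camera_model("wrist");goal([.5274,.2242,.16])
i=capture("wrist");cv2.imwrite("pics/h1.png",i[:,:,::-1])
np.save("m.npy",m,allow_pickle=True)
crop(i,200,60,440,280,3,"pics/h1z.png")
E
```

```text
t: 13.15
tcp_pos: [0.5094, 0.1635, 0.1851]
eef_rot: [[0.293, 0.956, 0.0], [0.956, -0.293, -0.001], [-0.001, 0.001, -1.0]]
wrist_force: [0.1, 0.1, -0.5]
gripper_width: 0.0486
t 13.15 tcp [0.50942471 0.16350473 0.18507353] F [ 0.05904924  0.11435895 -0.54401924] w 0.04857517081756807
shift [ 0.0633 -0.0006  0.025 ] turn [0.04 0.07 0.08]
```

View pics/h1z.png

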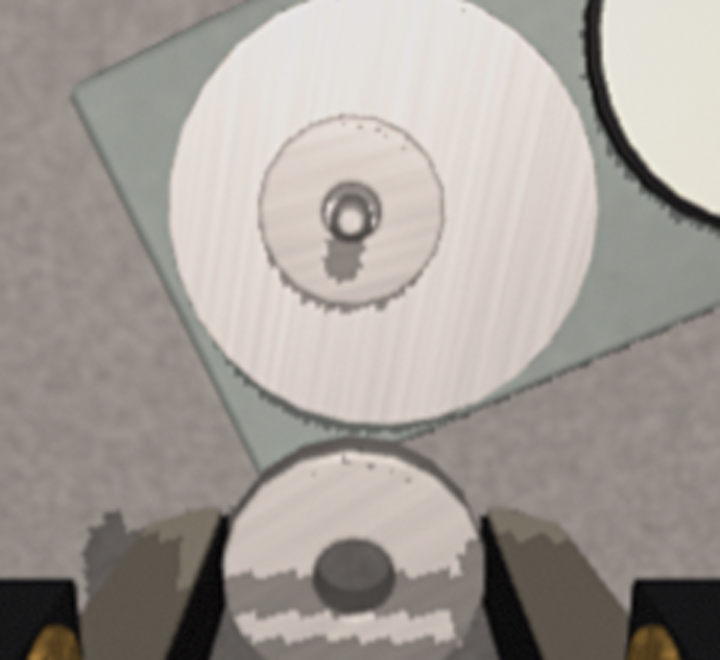

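```bash
python3 - <<'E'
from h import *
m=np.load("m.npy",allow_pickle=True).item()
g=lambda a,b:(200+(a+.5)/3-.5,60+(b+.5)/3-.5)
s=sense();R=s["eef_rot"]
p=atz(m,*g(351,216),.1449);b=atz(m,*g(354.5,576.5),.185+.0088)
print(p,b,"delta tool",R.T@(p-b), "bore in tool",R.T@(b-s["tcp_pos"]))
E
```

```text
[0.52592121 0.22363062 0.1449    ] [0.50802762 0.16296738 0.1938    ] delta tool [ 0.06329118 -0.00072054  0.04883776] bore in tool [-0.00080164 -0.00134239 -0.00855333]
```

```bash
python3 -m crank '[{"x":0.03,"y":0,"z":0,"rx":0,"ry":0,"rz":0},{"x":0.055,"y":-0.001,"z":0,"rx":0,"ry":0,"rz":0},{"x":0.0635,"y":-0.001,"z":0.012,"rx":0,"ry":0,"rz":0},{"x":0.0635,"y":-0.001,"z":0.022,"rx":0,"ry":0,"rz":0},{"x":0.0635,"y":-0.001,"z":0.027,"rx":0,"ry":0,"rz":0},{"x":0.0635,"y":-0.001,"z":0.027,"rx":0,"ry":0,"rz":0},{"x":0.0635,"y":-0.001,"z":0.027,"rx":0,"ry":0,"rz":0}]'; python3 -c "
from h import *
goal([.5274,.2242,.141])"
```

```text
t: 13.9
tcp_pos: [0.5272, 0.2235, 0.1582]
eef_rot: [[0.294, 0.956, 0.0], [0.956, -0.294, -0.001], [-0.001, 0.001, -1.0]]
wrist_force: [0.5, 0.7, -1.4]
gripper_width: 0.0486
t 13.9 tcp [0.52721259 0.22351535 0.1581906 ] F [ 0.54551966  0.72563653 -1.37111722] w 0.048633139807881004
shift [ 0.0007 -0.      0.0172] turn [0.04 0.07 0.01]
```

```bash
python3 -m crank '[{"x":0.0007,"y":0,"z":0.003,"rx":0,"ry":0,"rz":0},{"x":0.0007,"y":0,"z":0.007,"rx":0,"ry":0,"rz":0},{"x":0.0007,"y":0,"z":0.011,"rx":0,"ry":0,"rz":0},{"x":0.0007,"y":0,"z":0.015,"rx":0,"ry":0,"rz":0},{"x":0.0007,"y":0,"z":0.018,"rx":0,"ry":0,"rz":0},{"x":0.0007,"y":0,"z":0.018,"rx":0,"ry":0,"rz":0},{"x":0.0007,"y":0,"z":0.018,"rx":0,"ry":0,"rz":0}]'; python3 - <<'E'
from h import *
m=camera_model("wrist");goal([.5274,.2244,.106])
i=capture("wrist")
crop(i,240,180,400,310,5,"pics/i2.png")
E
```

```text
t: 14.6
tcp_pos: [0.5274, 0.2242, 0.1402]
eef_rot: [[0.294, 0.956, 0.0], [0.956, -0.294, -0.001], [-0.001, 0.001, -1.0]]
wrist_force: [0.1, -0.7, -2.2]
gripper_width: 0.0485
t 14.6 tcp [0.52744806 0.22422393 0.14017817] F [ 0.12120114 -0.71347008 -2.24274577] w 0.04851764716758835
shift [ 0.0002 -0.0001  0.0342] turn [0.04 0.07 0.01]
```

View pics/i2.png

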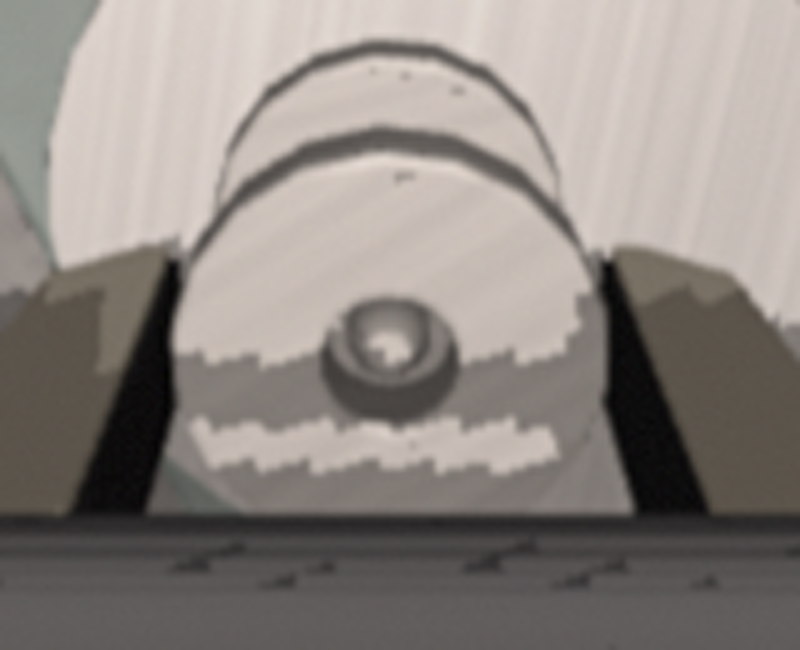

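```bash
python3 -m crank '[{"x":0,"y":0,"z":0.003,"rx":0,"ry":0,"rz":0},{"x":0,"y":0,"z":0.009,"rx":0,"ry":0,"rz":0},{"x":0,"y":0,"z":0.016,"rx":0,"ry":0,"rz":0},{"x":0,"y":0,"z":0.023,"rx":0,"ry":0,"rz":0},{"x":0,"y":0,"z":0.028,"rx":0,"ry":0,"rz":0},{"x":0,"y":0,"z":0.032,"rx":0,"ry":0,"rz":0},{"x":0,"y":0,"z":0.034,"rx":0,"ry":0,"rz":0},{"x":0,"y":0,"z":0.0355,"rx":0,"ry":0,"rz":0},{"x":0,"y":0,"z":0.0355,"rx":0,"ry":0,"rz":0}]'; python3 -m crank '[{"x":0,"y":0,"z":0,"rx":0,"ry":0,"rz":0},{"x":0,"y":0,"z":0,"rx":0,"ry":0,"rz":0},{"x":0,"y":0,"z":0,"rx":0,"ry":0,"rz":0}]'
```

```text
t: 15.55
tcp_pos: [0.5276, 0.2242, 0.1048]
eef_rot: [[0.294, 0.956, 0.001], [0.956, -0.294, -0.001], [-0.001, 0.001, -1.0]]
wrist_force: [0.1, -0.3, -0.6]
gripper_width: 0.0483
t: 15.85
tcp_pos: [0.5277, 0.2242, 0.105]
eef_rot: [[0.294, 0.956, 0.001], [0.956, -0.294, -0.001], [-0.001, 0.001, -1.0]]
wrist_force: [-0.2, 0.5, -0.9]
gripper_width: 0.0485
```

```bash
python3 -m crank '[{"x":0,"y":0,"z":0,"rx":0,"ry":0,"rz":0},{"x":0,"y":0,"z":0,"rx":0,"ry":0,"rz":0},{"x":0,"y":0,"z":0,"rx":0,"ry":0,"rz":0},{"x":0,"y":0,"z":0,"rx":0,"ry":0,"rz":0}]' -0.5; python3 -m crank '[{"x":0,"y":0,"z":-0.01,"rx":0,"ry":0,"rz":0},{"x":0,"y":0,"z":-0.035,"rx":0,"ry":0,"rz":0},{"x":0,"y":0,"z":-0.065,"rx":0,"ry":0,"rz":0},{"x":0,"y":0,"z":-0.085,"rx":0,"ry":0,"rz":0},{"x":0,"y":0,"z":-0.085,"rx":0,"ry":0,"rz":0},{"x":0,"y":0,"z":-0.085,"rx":0,"ry":0,"rz":0},{"x":0,"y":0,"z":-0.085,"rx":0,"ry":0,"rz":0},{"x":0,"y":0,"z":-0.085,"rx":0,"ry":0,"rz":0}]'; python3 - <<'E'
from h import *
i=capture("wrist");cv2.imwrite("pics/j1.png",i[:,:,::-1]);crop(i,240,55,540,270,2.6,"pics/j2.png")
E
```

```text
t: 16.25
tcp_pos: [0.5277, 0.2242, 0.105]
eef_rot: [[0.294, 0.956, 0.001], [0.956, -0.294, -0.001], [-0.001, 0.001, -1.0]]
wrist_force: [0.1, 0.9, 1.2]
gripper_width: 0.0692
t: 17.05
tcp_pos: [0.5271, 0.2242, 0.1889]
eef_rot: [[0.294, 0.956, -0.001], [0.956, -0.294, -0.002], [-0.002, -0.0, -1.0]]
wrist_force: [-0.1, -0.3, -0.5]
gripper_width: 0.0698
```

View pics/j2.png

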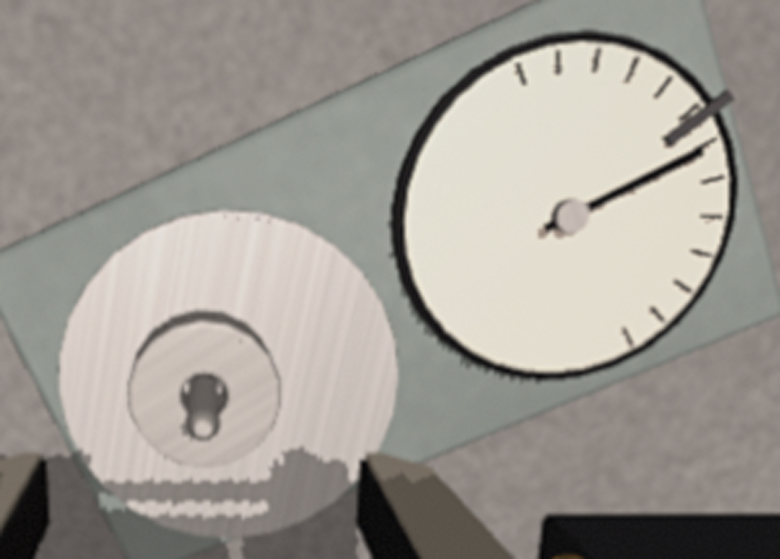

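The needle is now at the 1.5 tick, past the bar at 1.32. I'll back away and run a final check.

```bash
python3 -m crank '[{"x":-0.03,"y":0,"z":-0.01,"rx":0,"ry":0,"rz":0},{"x":-0.07,"y":0,"z":-0.02,"rx":0,"ry":0,"rz":0},{"x":-0.11,"y":0,"z":-0.03,"rx":0,"ry":0,"rz":0},{"x":-0.15,"y":0,"z":-0.04,"rx":0,"ry":0,"rz":0},{"x":-0.18,"y":0,"z":-0.04,"rx":0,"ry":0,"rz":0},{"x":-0.2,"y":0,"z":-0.04,"rx":0,"ry":0,"rz":0},{"x":-0.2,"y":0,"z":-0.04,"rx":0,"ry":0,"rz":0},{"x":-0.2,"y":0,"z":-0.04,"rx":0,"ry":0,"rz":0}]' -1; python3 - <<'E'
from h import *
i=capture("top");a=cv2.resize(i[110:290,150:500],None,fx=2,fy=2,interpolation=3)
j=capture("scene");b=cv2.resize(j[150:290,160:460],(700,327),interpolation=3)[:230]
cv2.imwrite("pics/k.png",np.vstack([a,b])[:,:,::-1])
E
```

```text
t: 17.9
tcp_pos: [0.4686, 0.0332, 0.2292]
eef_rot: [[0.295, 0.956, -0.001], [0.956, -0.295, -0.001], [-0.002, -0.0, -1.0]]
wrist_force: [0.9, 0.2, -0.8]
gripper_width: 0.0933
```

View pics/k.png

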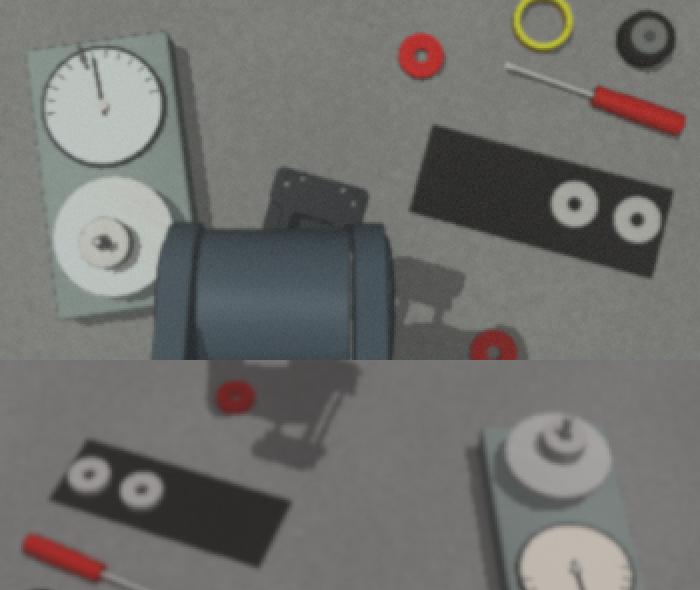

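Two rings are stacked flat on the peg, two remain on the mat, the bystanders haven't moved, and the arm is clear.

```bash
python3 -c "
from rig import job_done
print(job_done())"
```

```text
the job is handed in; nothing more can be done
None
```

The ballast is made up with two steel rings, and I handed the job in at about 18 s on the robot's clock. I picked the two rings nearest the scale off the mat one at a time and lowered each over the peg.

- **Needle:** it read about 0.74 with no ring and 1.13 after the first, which was short of the bar. After the second it reads about 1.5, past the bar at 1.32, so I stopped there.
- **Rings:** both lie flat around the peg, one on the other, and the other two are still on the mat.
- **Forces:** wrist force readings stayed within a few newtons.
- **Bystanders and arm:** in the last pictures the red rings, tape, wheel and screwdriver were where they started, and the arm stood clear.

No check failed or disagreed. One early move command was refused because its rows lacked some of the keys; I retyped it, and the refusal moved nothing.

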